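# Jog the parts tumbler with its bayonet lid

### The arm

A 6-joint arm with a two-finger parallel gripper is mounted at the origin on a cart in front of the work surface, level with it; the furniture and walls round the work are solid. World frame = base frame: x ahead of the robot, y to its left, z up, the work surface at z = 0. Lengths are in mm, angles in rad, forces in N, time in s.
With the tool pointing down it reaches from about 350 to 875 mm from the base axis. Payload 4.2 kg.
Tool frame: the origin (TCP) lies at the very end of the fingers, on their centre line; the grasp point (between the pads) lies 19 mm behind it; z points along the fingers, y is the line along which they close (so a half turn about z gives the same grasp; the last joint's range is limited). The gripper opens to 87 mm and grips with 3 to 60 N. Pads are 19 mm wide; open, the fingers measure 117 mm over their backs; the gripper's body (75 mm by 190 mm) begins 51 mm behind the grasp point.
Start: joints at [-0.928, 0.385, 0.008, 0, -1.194, -0.259], TCP at [234.043, -579.503, 222.55] pointing down, gripper open.
Joint ranges: [-3.14, 3.14], [-1.21, 2.06], [-1.07, 1.41], [-3.16, 2.05], [-2.99, -0.16], [-3.1, 3.1]. Speed limits (rad/s): [2.79, 2.79, 3.14, 3.14, 3.14, 3.14].

### API

Orientations are given as a unit quaternion [w, x, y, z].
In Python, from workcell import arm gives the robot as it stands.
- The arm moves only by the tool play_rows, never from a script. Its arguments are lists of equal length, an entry for each row: "travel": the shift along the tool's x, y, z in mm, a list of three; "rot": the turn, a rotation vector about the tool's x, y, z in degrees, a list of three. In form: {"travel": [[dx, dy, dz], ...], "rot": [[wx, wy, wz], ...]}. A call has 1 to 20 rows; each row shifts and turns the commanded pose from where the row before left it, along the tool's axes as they then stand; what a row does not reach is not made up. A row lasts 1/10 s, in which the tool goes at most 50 mm and 8.59 degrees, less where a joint would pass 70% of its speed; a pose out of reach is approached as far as the arm can. A call is refused whole if a number of a shift passes 50 or a number of a turn 8.59, either way. A call with a gripper value outside its range is refused whole. "grip" is the opening, from 0 (shut) to 1 (fully open), set as the call begins (left out, the last holds). The fingers move at their own pace and stop on an object; "squeeze" is the grip in N (left out, the last holds). Time passes only in rows, so rows that do not move let the fingers close. It gives the time, the measured TCP pose, the force, the opening and the grip force at its end, in the units of the state.
- arm.sense(): the state, without advancing time (a new reading comes with each control period).
- arm.capture(name): name is "scene" or "top" or "wrist"; returns the picture (384x512x3 uint8, red, green, blue); there is no depth.
- arm.get_calibration(name): a dict with "mtx" (3x3 intrinsics, pixels), "camera_from_world" (4x4, takes a point from world to camera coordinates). Camera axes: x right, y down, z forward; pixel columns grow to the right and rows downward; lengths in mm; the calibration is good to about 2 mm. A picture is of the moment at which its call begins: read the wrist's pose just before it. get_calibration takes no time and is no camera call; for the wrist camera it gives the pose at the moment of the call.
- arm.close_job(): hands the job in; it is judged then, once.
The state is a dict: "time": time; "joint_positions": joint angles; "dq": joint speeds; "joint_torque": joint torques, N m; "tcp_pos": TCP position; "tcp_rot": TCP orientation; "ft_force": force on the tool from outside, world axes, zero at the start; "wrist_torque": the same for the moment, N m; "width": opening from 0.0 (shut) to 1.0 (fully open); "grasp_force": force on a finger pad.
Only numpy, scipy, OpenCV 4.12 (cv2) and the standard library are available. Lean on these libraries where they do the work, as an engineer would, in place of code of your own. Each camera call takes 0.05 s, during which the arm holds its last target. There are 200 camera calls.

### The job

First set the tumbler's speed lever to the middle one of its five raised marks. Then fit the bayonet lid into the cup, lugs down through the two slots until it sits on the rim, and turn it clockwise (seen from above) against the spring to the double ridge, halfway to the lock, never so far that it clicks. Finish while still gripping the lid and holding it down at the double ridge, and leave the other things on the counter where they are.

Things in the scene. Friction and masses are not known exactly. Their poses are not given: they have to be found in the camera images.
- tumbler: Bench parts tumbler, fixed to the counter: grey housing 130 x 270 mm, top at 50 mm. Origin on the counter under its centre, z up, x to its rear, y to its left (seen from its slotted front). At y = +65 mm stands an open steel cup, 84 mm outside; near y = -65 mm is the speed lever with five raised black marks on the housing.
- cup_mouth (a point): Centre of the cup's mouth, level with the rim, 85 mm above the counter; axes as the tumbler's. The mouth is a 5 mm thick flange with a 44 mm round opening and two slots, 15 mm wide, reaching 30 mm from the axis to +x and -x. Below the flange the bore is 60 mm.
- cup_seat (a point): On the cup's axis, 14 mm below the rim (71 mm above the counter): the lid's origin comes here when its disc sits on the rim. The lid goes in with its x along the tumbler's x, either way round (about 0.1 rad of play); turned clockwise, its lugs pass below the flange (up to 3 mm of lift remains). Anticlockwise is blocked.
- half_mark (a point): One of the two opposite double ridges on the cup's rim. Raised black ridges (1.4 mm high, 35 to 41 mm from the axis): a single one at each slot (insert here), a double one 0.70 rad clockwise of it (halfway: turn the lid's x to point here), a triple one 1.40 rad clockwise of the slot (locked).
- lever_pivot (a point): Pivot of the speed lever on the housing's top, 50 mm above the counter, at y = -65 mm in the tumbler's frame; the lever turns about the vertical here.
- lever_knob (a point): On the axis of the upright round black knob (14 mm diameter) at the speed lever's end, 46 mm from the pivot. The knob spans 60 to 96 mm above the counter, this point lies at 84 mm; the steel arm under it reaches up to 61 mm.
- speed_lever (a joint): Speed lever, rad: 0 at the rear mark, growing as it swings to the tumbler's front (clockwise from above). Marks at 0, 0.436, 0.872, 1.308, 1.744; at the middle one (0.872, the longest) the lever points along the tumbler's -y. It stays where left (friction about 1 N at the knob) and starts between the middle and front marks.
- lid: Loose bayonet lid, about 120 g, standing on its foot. Origin at the foot's centre, z up, x along the grip bar; same after half a turn. Spigot 40 mm diameter, foot chamfered; lugs at +x and -x under the bar's ends: 9 mm wide, z 0 to 6 mm, reaching 27 mm from the axis; disc 66 mm diameter, z 14 to 20 mm, with two black pips on it at +x and -x.
- lid_grip (a point): On the lid's axis, 40 mm above its foot, in the black grip bar: 52 mm long in x, 12 mm thick in y (pinch it across this), z 20 to 48 mm above the lid's foot.
- jog_ring (a joint): Spring ring in the cup, pushed by the lid's lugs, rad: 0 until the lid is turned about 0.18 rad clockwise, then growing with it (about 0.53 with the lid at the double ridge). Its spring turns the lid back with 0.06 to 0.12 N m up to there. A spring ball resists from about 0.85 rad of lid turn; past about 1.0 rad (ring 0.8) the lid goes into the lock click.
- grease_tin: Low round tin, 57 mm diameter, 24 mm high, origin under its centre. Leave alone.
- gear_brass: Flat brass gear, 42 mm diameter, 10 mm high, origin under its centre. Leave alone.
- eye_loupe: Black watchmaker's loupe, 41 mm diameter, 40 mm high, origin under its centre. Leave alone.
Not all that is in view belongs to the job. There is more than one size of the lid; the one meant has the size given above.

How it is judged (in metres and radians):
On the way, in this order (a step that is already met when the one before it is completed fails the run):
1. the speed lever stands at the middle mark (value of joint speed_lever between 0.752 and 0.992 rad), for 0.3 s.
2. the lid sits in the cup, lugs through the slots (horizontal distance between lid and cup_seat below 0.004 m and z of lid in the frame of cup_seat between -0.003 and 0.002 m and angle between lid's own z axis and vertical below 0.08 rad and angle between the x axis of lid and the x axis of tumbler, either way round below 0.3 rad), for 0.1 s.
At the end, for the whole second after the job is handed in: The gripper still holds the lid, which sits on the rim (within 2 mm in height, 4 mm of the cup's axis, not tilted by over 0.08 rad), turned 0.55 to 0.85 rad clockwise from the slots against the spring ring (ring over 0.25 rad); the speed lever is within 0.12 rad of the middle mark (all of step 1 and horizontal distance between lid and cup_seat below 0.004 m and z of lid in the frame of cup_seat between -0.003 and 0.002 m and angle between lid's own z axis and vertical below 0.08 rad and angle between the x axis of lid and the x axis of tumbler, either way round between 0.55 and 0.85 rad and value of joint jog_ring above 0.25 rad and contact force between the fingers and lid above 1 N and angular speed of lid below 0.3 rad/s); the arm keeps its last pose, push and grip.
It fails at once if the lid is turned on into the lock click (value of joint jog_ring above 0.8 rad).
It fails at once if the grease tin is moved by over 2 cm (distance of grease_tin from where it was at the start of the episode above 0.02 m).
It fails at once if the brass gear is moved by over 2 cm (distance of gear_brass from where it was at the start of the episode above 0.02 m).
It fails at once if the eye loupe is moved by over 2 cm (distance of eye_loupe from where it was at the start of the episode above 0.02 m).
It also fails if it takes over 58 s, if anything falls off the work surface, if the arm or the gripper's body presses on something with over 40 N, if the wrist force passes 120 N, or if a joint passes its speed limit or range.

## Working session

There is one attempt and no reset: what is moved stays moved. The work goes in short steps, Python scripts to look and compute and a tool call to move; the robot and the scene stay as the last step left them, time stands still between calls to the robot, and variables do not carry over. Pictures are saved under pics/ and viewed, at most 10 in all, crops included, and the job is handed in when it is done.

Besides the shell and the picture viewer there is one more tool, called after "Call:" by a JSON object that holds its "method" and its "body". play_rows: Moves the arm, as the interface text tells. Its arguments: {"type":"object","properties":{"travel":{"type":"array"},"rot":{"type":"array"},"grip":{"type":"number"},"squeeze":{"type":"number"}},"required":["travel","rot"]}

```bash
mkdir -p pics
cat > h.py <<'E'
import numpy as np, cv2
from workcell import arm
def snap(n,f):
    c=arm.get_calibration(n); im=arm.capture(n); cv2.imwrite('pics/'+f+'.png',im[:,:,::-1]); np.savez('pics/'+f+'.npz',K=c['mtx'],T=c['camera_from_world']); return im
def cal(f):
    d=np.load('pics/'+f+'.npz'); return d['K'],d['T']
def px(f,uv,z):
    K,T=cal(f); R=T[:3,:3]; C=-R.T@T[:3,3]; d=R.T@np.linalg.inv(K)@np.array([uv[0],uv[1],1.]); return C+d*(z-C[2])/d[2]
def proj(f,P):
    K,T=cal(f); p=np.atleast_2d(P)@T[:3,:3].T+T[:3,3]; p=p@K.T; return p[:,:2]/p[:,2:]
E
python3 - <<'E'
from h import *
a=snap('scene','scene0');b=snap('top','top0')
for f in('scene0','top0'):
    K,T=cal(f);print(K[0,0],(-T[:3,:3].T@T[:3,3]).round())
cv2.imwrite('pics/top0b.png',cv2.resize(b[:,:,::-1],(800,600),interpolation=cv2.INTER_CUBIC))
cv2.imwrite('pics/scene0b.png',cv2.resize(a[:,:,::-1],(800,600),interpolation=cv2.INTER_CUBIC))
print(arm.sense())
E
```

```text
370.6687995562139 [207. 625. 626.]
470.1293959706862 [ 347.  -72. 1139.]
{'time': 0.1, 'joint_positions': array([-9.28416709e-01,  3.85457676e-01,  6.78343804e-03, -4.49856442e-04,
       -1.19399229e+00, -2.58632195e-01]), 'dq': array([-0.00165376, -0.00163759,  0.00378725,  0.00221232,  0.00221159,
        0.00111387]), 'joint_torque': array([-9.03062264e-04, -3.91688597e+01,  1.87935036e+01,  4.23195273e+00,
        1.35008807e-02, -7.21472452e-05]), 'tcp_pos': array([ 233.83996682, -579.03453569,  221.58824943]), 'tcp_rot': array([-2.18951380e-04, -1.90617031e-01,  9.81664010e-01,  9.32837150e-04]), 'ft_force': array([-0.64889657, -0.43930732,  0.00377687]), 'wrist_torque': array([-0.0224169 , -0.02811421,  0.0348636 ]), 'grasp_force': 0.0, 'width': 0.998503091114738}
```

View pics/top0b.png

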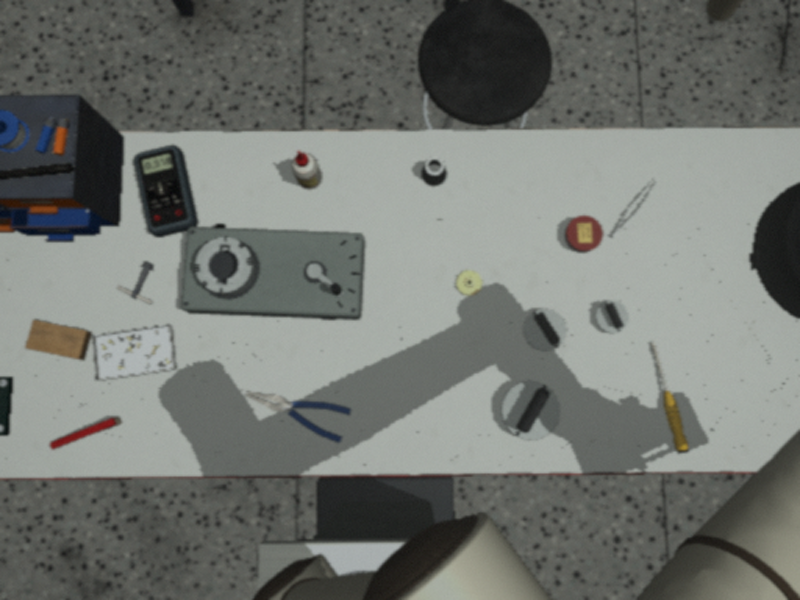

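View pics/scene0b.png

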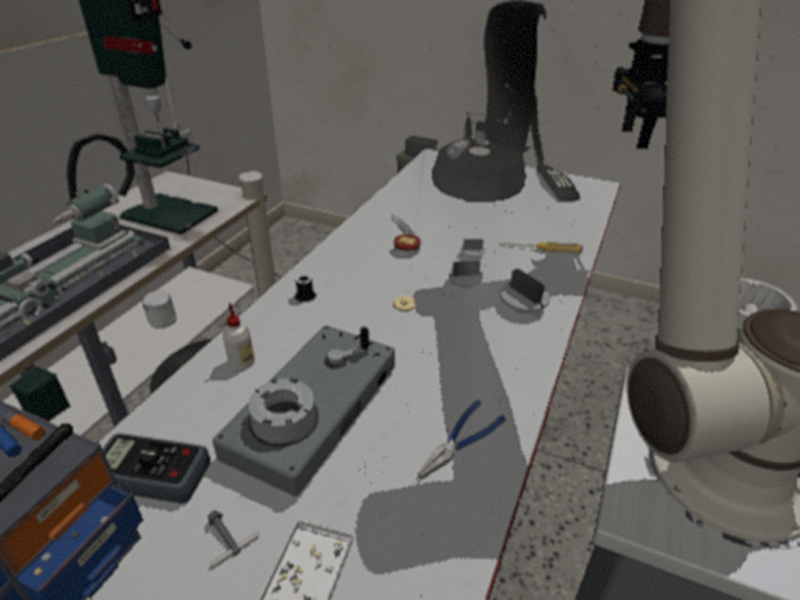

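The lid candidates in the top view (800 px scale) are (545,329) at about 66 mm, (608,315) at about 53 mm, and (527,408) at about 99 mm. I choose (545,329). The tumbler's cup is at (223,265) and the knob at (335,289). Next is one close crop to check this.

Run:
```python
from h import *
b=cv2.imread('pics/top0.png')
A=cv2.resize(b[135:210,110:240],None,fx=6,fy=6,interpolation=cv2.INTER_CUBIC)[:,:780]
B=b[185:245,315:405]
B=cv2.resize(B,None,fx=2.4,fy=2.4,interpolation=cv2.INTER_CUBIC)
o=np.zeros((600,780,3),np.uint8);o[:450]=A;o[452:452+B.shape[0],:B.shape[1]]=B[:148]
cv2.imwrite('pics/crop1.png',o)
s=800/512
for n,l,r,z in(('A',(523,329),(566,329),17),('B',(590,316),(627,316),17),('C',(494,408),(559,408),17)):
    print(n,np.linalg.norm(px('top0',np.array(l)/s,z)-px('top0',np.array(r)/s,z)),px('top0',(np.array(l)+r)/2/s,z))
```

```text
A 66.06273295841439 [ 465.21207959 -275.40238129   17.        ]
B 57.038562134668254 [ 484.44173766 -374.76324242   17.        ]
C 98.1951623559258 [ 345.66669685 -243.82912006   17.        ]
```

View pics/crop1.png

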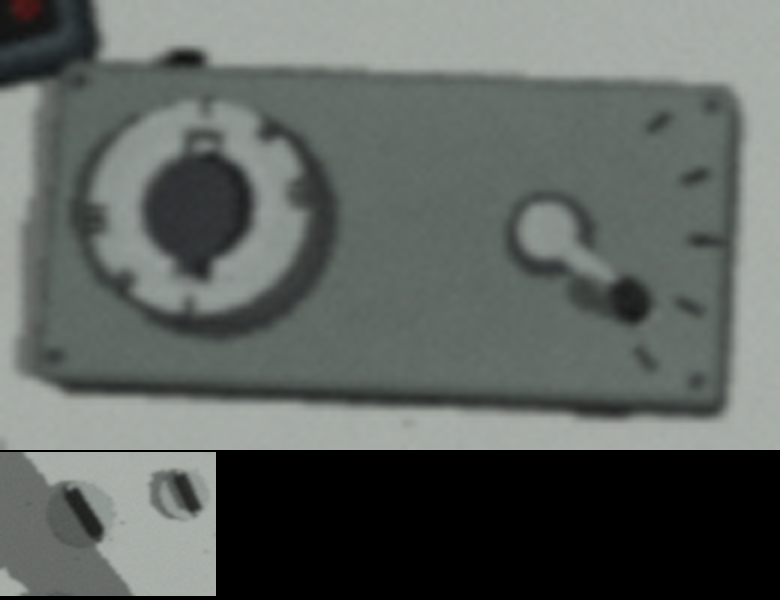

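The crop confirms lid A at (545,329) with a 66 mm disc, so it's the one. The cup mouth is at crop (198,207), the pivot at (547,232) and the knob top at (630,299). The lever lies just short of the 4th mark.

```bash
cat > st.py <<'E'
from h import *
from scipy.spatial.transform import Rotation as Ro
def to(target,yaw):
    """tool-frame shift & turn to reach target (mm), tool down with tool-x.. y axis yaw (rad, mod pi) """
    s=arm.sense(); R=Ro.from_quat(np.roll(s['tcp_rot'],-1))
    y=R.as_matrix()[:,1]; cur=np.arctan2(y[1],y[0]); d=(yaw-cur+np.pi/2)%np.pi-np.pi/2
    print('t',round(s['time'],2),'tcp',s['tcp_pos'].round(1),'yaw_y',round(cur,3),'z',R.as_matrix()[:,2].round(3),'q6',s['joint_positions'].round(2),'w',round(s['width'],3),'f',s['ft_force'].round(1),'gf',s['grasp_force'])
    print('shift(tool,before turn)',R.inv().apply(np.array(target)-s['tcp_pos']).round(1),'turn about tool z deg',round(-np.degrees(d),2))
E
python3 - <<'E'
from st import *
c=lambda u,v:(u/6+110-.5+.08,v/6+135-.5+.08)
q=[px('top0',c(*p),50) for p in((78,80),(712,105),(697,381),(53,356))]
ct=np.mean(q,0);print('corners',np.round(q,1),ct)
ey=(q[0]-q[1]+q[3]-q[2])[:2];yaw=np.arctan2(ey[1],ey[0])-np.pi/2;print('yaw',yaw)
ex=np.array([np.cos(yaw),np.sin(yaw)]);ey=np.array([-ex[1],ex[0]])
print('cup',px('top0',c(198,207),85),ct[:2]+65*ey)
pv=px('top0',c(547,232),60);k=px('top0',c(630,299),96);print('piv',pv,ct[:2]-65*ey,'knob',k,np.linalg.norm(k-pv))
P=ct[:2]-65*ey
for p in(P,pv[:2]):
    v=k[:2]-p;print('lever ang from -y toward -x',np.arctan2(-v@ex,-v@ey),'knobtarget',p-46*ey)
# lid bar, in 2.4x crop
d=lambda u,v:(u/2.4+315-.3,(v-452)/2.4+185-.3)
l=[px('top0',d(*p),48) for p in((71,491),(97,535))];print('bar',l,np.mean(l,0),np.arctan2(*(l[0]-l[1])[1::-1]))
to([k[0],k[1],200],yaw)
E
```

```text
corners [[615.8 261.6  50. ]
 [603.6  10.9  50. ]
 [493.5  16.4  50. ]
 [505.6 267.2  50. ]] [554.63257858 139.01571349  50.        ]
yaw -0.04835714303893113
cup [557.23259847 203.45197065  85.        ] [557.77456799 203.93972987]
piv [551.16347801  74.09746909  60.        ] [551.49058916  74.09169712] knob [518.54152587  37.82973401  96.        ] 60.62623498352482
lever ang from -y toward -x 0.6892108800993529 knobtarget [549.26702742  28.14547014]
lever ang from -y toward -x 0.6841683022402358 knobtarget [548.93991626  28.15124211]
bar [array([ 484.60475205, -260.79017145,   48.        ]), array([ 441.41850681, -284.4929659 ,   48.        ])] [ 463.01162943 -272.64156868   48.        ] 0.5019602873030353
t 0.1 tcp [ 233.8 -579.   221.6] yaw_y 1.954 z [-0.001  0.002 -1.   ] q6 [-0.93  0.39  0.01 -0.   -1.19 -0.26] w 0.999 f [-0.6 -0.4  0. ] gf 0.0
shift(tool,before turn) [-494.9  465.4   22.4] turn about tool z deg -65.25
```

Call:
{"method": "play_rows", "body": {"travel": [[-33, 31, 1.5], [-33, 31, 1.5], [-33, 31, 1.5], [-33, 31, 1.5], [-33, 31, 1.5], [-33, 31, 1.5], [-33, 31, 1.5], [-33, 31, 1.5], [-33, 31, 1.5], [-33, 31, 1.5], [-33, 31, 1.5], [-33, 31, 1.5], [-33, 31, 1.5], [-33, 31, 1.5], [-33, 31, 1.5], [0, 0, 0]], "rot": [[0, 0, 0], [0, 0, 0], [0, 0, 0], [0, 0, 0], [0, 0, 0], [0, 0, 0], [0, 0, 0], [0, 0, 0], [0, 0, 0], [0, 0, 0], [0, 0, 0], [0, 0, 0], [0, 0, 0], [0, 0, 0], [0, 0, 0], [0, 0, 0]]}}

```text
time: 1.7
tcp_pos: [520.8, 41.0, 199.2]
tcp_rot: [0.0, -0.193, 0.981, 0.0]
ft_force: [-1.6, -0.9, -0.7]
width: 0.994
grasp_force: 0.0
```

Call:
{"method": "play_rows", "body": {"travel": [[0, 0, 0], [0, 0, 0], [0, 0, 0], [0, 0, 0], [0, 0, 0], [0, 0, 0], [0, 0, 0], [0, 0, 0], [0, 0, 0], [0, 0, 0], [0, 0, 0]], "rot": [[0, 0, -7.25], [0, 0, -7.25], [0, 0, -7.25], [0, 0, -7.25], [0, 0, -7.25], [0, 0, -7.25], [0, 0, -7.25], [0, 0, -7.25], [0, 0, -7.25], [0, 0, 0], [0, 0, 0]], "grip": 0.7}}

```text
time: 2.8
tcp_pos: [518.6, 36.6, 199.8]
tcp_rot: [-0.0, -0.689, 0.725, 0.0]
ft_force: [0.0, 0.8, 0.2]
width: 0.7
grasp_force: 0.0
```

Run:
```python
from st import *
to([519.5,39.5,65],-.048)
w=snap('wrist','w1');cv2.imwrite('pics/w1b.png',cv2.resize(w[:,:,::-1],(800,600),interpolation=cv2.INTER_CUBIC))
print((proj('w1',[[519.5,39.5,96],[557.5,203.5,85],[551.5,74,60],[549,28,96]])*800/512).round())
```

```text
t 2.8 tcp [518.6  36.6 199.8] yaw_y 3.09 z [-0.001 -0.    -1.   ] q6 [ 0.38  0.23 -0.28 -0.   -1.06 -0.43] w 0.7 f [0.  0.8 0.2] gf 0.0
shift(tool,before turn) [ -2.9  -0.9 134.8] turn about tool z deg -0.19
[[395. 295.]
 [357. 496.]
 [355. 328.]
 [348. 280.]]
```

View pics/w1b.png

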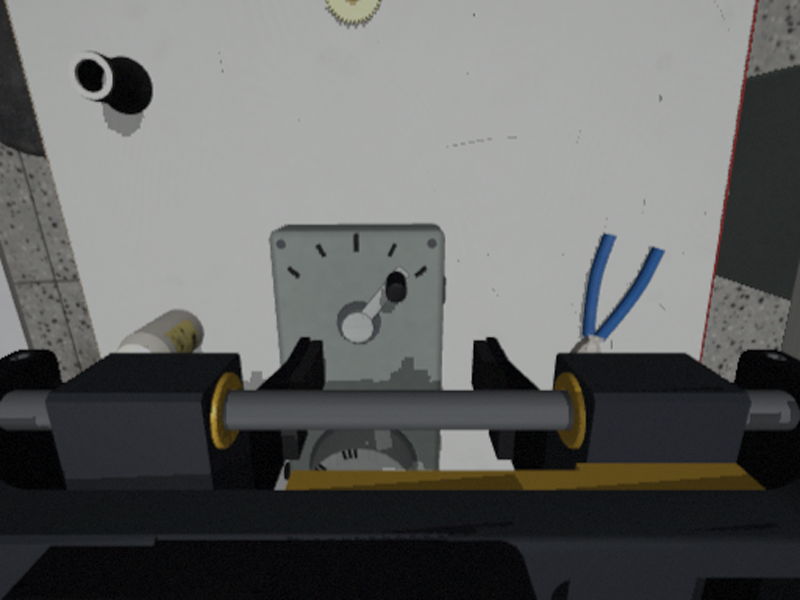

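The wrist picture shows the knob top at (396,288) and the pivot at (357,326), both within a few pixels of the projections. I'm descending onto the knob.

Call:
{"method": "play_rows", "body": {"travel": [[-3, -1, 30], [0, 0, 35], [0, 0, 35], [0, 0, 34], [0, 0, 0], [0, 0, 0]], "rot": [[0, 0, 0], [0, 0, 0], [0, 0, 0], [0, 0, 0], [0, 0, 0], [0, 0, 0]]}}

```text
time: 3.45
tcp_pos: [520.4, 39.9, 66.4]
tcp_rot: [-0.0, -0.69, 0.724, -0.0]
ft_force: [0.6, -0.4, 1.4]
width: 0.704
grasp_force: 0.0
```

Call:
{"method": "play_rows", "body": {"travel": [[0, 0, 0], [0, 0, 0], [0, 0, 0], [0, 0, 0], [0, 0, 0], [0, 0, 0], [0, 0, 0], [0, 0, 0]], "rot": [[0, 0, 0], [0, 0, 0], [0, 0, 0], [0, 0, 0], [0, 0, 0], [0, 0, 0], [0, 0, 0], [0, 0, 0]], "grip": 0.0, "squeeze": 10}}

```text
time: 4.25
tcp_pos: [520.0, 39.9, 66.1]
tcp_rot: [-0.0, -0.69, 0.724, 0.0]
ft_force: [-0.9, 0.1, 0.7]
width: 0.158
grasp_force: 10.0
```

Run:
```python
from st import *
to([549,28,66],-.048)
```

```text
t 4.25 tcp [520.   39.9  66.1] yaw_y 3.093 z [-0. -0. -1.] q6 [ 0.39  0.39 -0.45 -0.   -0.74 -0.44] w 0.158 f [-0.9  0.1  0.7] gf 9.999889063183218
shift(tool,before turn) [ 10.5 -29.5   0.1] turn about tool z deg -0.01
```

Call:
{"method": "play_rows", "body": {"travel": [[3.1, -4.4, 0], [2.6, -4.5, 0], [2.1, -4.8, 0], [1.5, -5.1, 0], [0.8, -5.3, 0], [0.4, -5.4, 0], [0, 0, 0], [0, 0, 0], [0, 0, 0]], "rot": [[0, 0, 0], [0, 0, 0], [0, 0, 0], [0, 0, 0], [0, 0, 0], [0, 0, 0], [0, 0, 0], [0, 0, 0], [0, 0, 0]]}}

```text
time: 5.15
tcp_pos: [548.9, 26.6, 65.8]
tcp_rot: [-0.001, -0.69, 0.724, -0.0]
ft_force: [-1.2, -5.3, 1.4]
width: 0.157
grasp_force: 10.0
```

Call:
{"method": "play_rows", "body": {"travel": [[0, 0, 0], [0, 0, 0], [0, 0, 0], [0, 0, 0], [0, 0, 0]], "rot": [[0, 0, 0], [0, 0, 0], [0, 0, 0], [0, 0, 0], [0, 0, 0]], "grip": 0.6}}

```text
time: 5.65
tcp_pos: [549.3, 28.3, 66.1]
tcp_rot: [0.0, -0.69, 0.724, -0.0]
ft_force: [0.4, -0.2, 0.2]
width: 0.519
grasp_force: 0.0
```

Call:
{"method": "play_rows", "body": {"travel": [[0, 0, -30], [0, 0, -40], [0, 0, -40], [0, 0, -30], [0, 0, 0], [0, 0, 0]], "rot": [[0, 0, 0], [0, 0, 0], [0, 0, 0], [0, 0, 0], [0, 0, 0], [0, 0, 0]]}}

```text
time: 6.25
tcp_pos: [549.0, 28.3, 206.5]
tcp_rot: [0.001, -0.69, 0.724, -0.0]
ft_force: [-0.4, 0.1, -0.7]
width: 0.597
grasp_force: 0.0
```

Run:
```python
from st import *
to([463,-273,180],.502+np.pi/2)
w=snap('wrist','w2');snap('top','top2')
o=w[:,:,::-1][100:300,150:350];cv2.imwrite('pics/w2b.png',cv2.resize(o,(600,600),interpolation=cv2.INTER_CUBIC))
P=np.array([551.5,74.1]);ey=np.array([.0483,.9988]);ex=np.array([.9988,-.0483])
for z,q in((96,P-46*ey),(50,P)): print(((proj('w2',[[*q,z]])-[150,100])*3).round())
```

```text
t 6.25 tcp [549.   28.3 206.5] yaw_y 3.093 z [ 0.001  0.001 -1.   ] q6 [ 0.35  0.27 -0.2  -0.   -1.1  -0.39] w 0.597 f [-0.4  0.1 -0.7] gf 0.0
shift(tool,before turn) [305.2  71.4  26.1] turn about tool z deg 58.47
[[311. 253.]]
[[311. 330.]]
```

View pics/w2b.png

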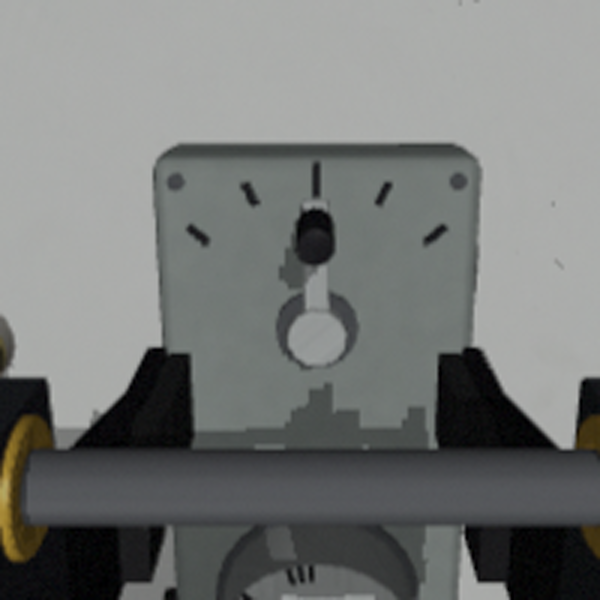

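The lever stands at the middle mark: knob at (316,240), below the long mark at (316,180). Next is a wrist view of the cup, then the lid.

Call:
{"method": "play_rows", "body": {"travel": [[-45, -1, 0], [-45, -1, 0], [-45, -1, 0], [-45, -1, 0], [-40, -1, 0], [0, 0, 0], [0, 0, 0], [0, 0, 0]], "rot": [[0, 0, 0], [0, 0, 0], [0, 0, 0], [0, 0, 0], [0, 0, 0], [0, 0, 0], [0, 0, 0], [0, 0, 0]]}}

```text
time: 7.15
tcp_pos: [564.1, 246.6, 204.9]
tcp_rot: [-0.001, -0.69, 0.724, 0.0]
ft_force: [-0.5, 0.6, 0.6]
width: 0.594
grasp_force: 0.0
```

Run:
```python
from st import *
to([463,-273,180],.502+np.pi/2)
w=snap('wrist','w3')
o=w[:,:,::-1][80:230,150:350];cv2.imwrite('pics/w3b.png',cv2.resize(o,(800,600),interpolation=cv2.INTER_CUBIC))
c=np.array([557.5,203.7]);a=np.linspace(0,2*np.pi,13)[:-1]
for r in (0,22,42): print(((proj('w3',[[c[0]+r*np.cos(t),c[1]+r*np.sin(t),85] for t in(0,np.pi/2,np.pi,-np.pi/2)])-[150,80])*4).round().tolist())
```

```text
t 7.15 tcp [564.1 246.6 204.9] yaw_y 3.093 z [-0.002 -0.002 -1.   ] q6 [ 0.67  0.38 -0.04 -0.   -1.15 -0.72] w 0.594 f [-0.5  0.6  0.6] gf 0.0
shift(tool,before turn) [523.8  75.6  25.9] turn about tool z deg 58.45
[[432.0, 245.0], [432.0, 245.0], [432.0, 245.0], [432.0, 245.0]]
[[345.0, 249.0], [436.0, 330.0], [519.0, 240.0], [428.0, 155.0]]
[[267.0, 253.0], [439.0, 405.0], [598.0, 237.0], [424.0, 71.0]]
```

View pics/w3b.png

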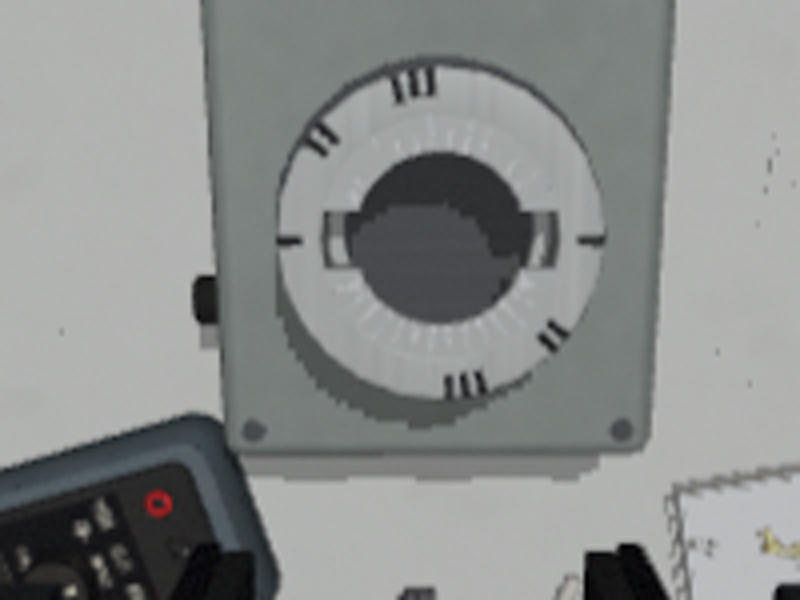

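The cup's bore centre is at crop (441,238). The slots and single ridges are at (289,240) and (592,240).

Run:
```python
from h import *
g=cv2.imread('pics/w3.png')
c=lambda u,v:((u+.5)/4-.5+150,(v+.5)/4-.5+80)
for p in((441,238),(440.5,239.5)): print(px('w3',c(*p),85).round(1))
a,b=px('w3',c(289,240),86),px('w3',c(592,240),86);d=a-b;print(np.arctan2(d[1],d[0]),np.linalg.norm(d),((a+b)/2).round(1))
# housing screws from wrist
s=[px('w3',c(*p),50) for p in((254,430),(621,430))];d=s[0]-s[1];print(s,np.arctan2(d[1],d[0]))
# fit ellipse to dark opening rays: rim outer circle edges via points
pts=[px('w3',c(*p),85)[:2] for p in((277,240),(605,240),(440,66),(440,398))];print(np.round(pts,1))
```

```text
[555.5 201.7  85. ]
[555.6 202.1  85. ]
-0.04893428846854164 76.37185516767158 [555.6 202.1  86. ]
[array([613.11192236, 259.66297318,  50.        ]), array([503.68890353, 265.05309858,  50.        ])] -0.04921973529805175
[[596.9 200.2]
 [514.1 204.3]
 [553.9 160.4]
 [557.6 243.5]]
```

Call:
{"method": "play_rows", "body": {"travel": [[45, 6.4, 0], [45, 6.4, 0], [45, 6.4, 0], [45, 6.4, 0], [45, 6.4, 0], [45, 6.4, 0], [45, 6.4, 0], [45, 6.4, 0], [45, 6.4, 0], [45, 6.4, 0], [40, 5.8, 0], [0, 0, 0]], "rot": [[0, 0, 0], [0, 0, 0], [0, 0, 0], [0, 0, 0], [0, 0, 0], [0, 0, 0], [0, 0, 0], [0, 0, 0], [0, 0, 0], [0, 0, 0], [0, 0, 0], [0, 0, 0]]}}

```text
time: 8.4
tcp_pos: [469.0, -243.0, 206.0]
tcp_rot: [-0.0, -0.687, 0.727, -0.0]
ft_force: [-0.3, 0.6, 0.1]
width: 0.601
grasp_force: 0.0
```

Call:
{"method": "play_rows", "body": {"travel": [[0, 0, 0], [0, 0, 0], [0, 0, 0], [0, 0, 0], [0, 0, 0], [0, 0, 0], [0, 0, 0], [0, 0, 0], [0, 0, 0], [0, 0, 0], [0, 0, 0]], "rot": [[0, 0, 6.5], [0, 0, 6.5], [0, 0, 6.5], [0, 0, 6.5], [0, 0, 6.5], [0, 0, 6.5], [0, 0, 6.5], [0, 0, 6.5], [0, 0, 6.5], [0, 0, 0], [0, 0, 0]]}}

```text
time: 9.5
tcp_pos: [470.9, -238.6, 206.2]
tcp_rot: [0.0, -0.249, 0.968, -0.0]
ft_force: [-0.1, -0.3, -0.7]
width: 0.595
grasp_force: 0.0
```

Run:
```python
from st import *
to([463,-273,27],.502+np.pi/2)
w=snap('wrist','w4')
p=proj('w4',[[463,-273,48],[465,-275.4,20]]);print(p)
u,v=p[0].round().astype(int);x0,y0=max(0,u-100),max(0,v-75);print(x0,y0)
o=w[:,:,::-1][y0:y0+150,x0:x0+200];cv2.imwrite('pics/w4b.png',cv2.resize(o,None,fx=4,fy=4,interpolation=cv2.INTER_CUBIC))
```

```text
t 9.5 tcp [ 470.9 -238.6  206.2] yaw_y 2.074 z [ 0.  0. -1.] q6 [-0.16  0.23 -0.25 -0.   -1.08 -0.91] w 0.595 f [-0.1 -0.3 -0.7] gf 0.0
shift(tool,before turn) [ 23.5 -26.3 179.2] turn about tool z deg 0.09
[[231.41396211 154.42488957]
 [230.77659056 151.18818523]]
131 79
```

View pics/w4b.png

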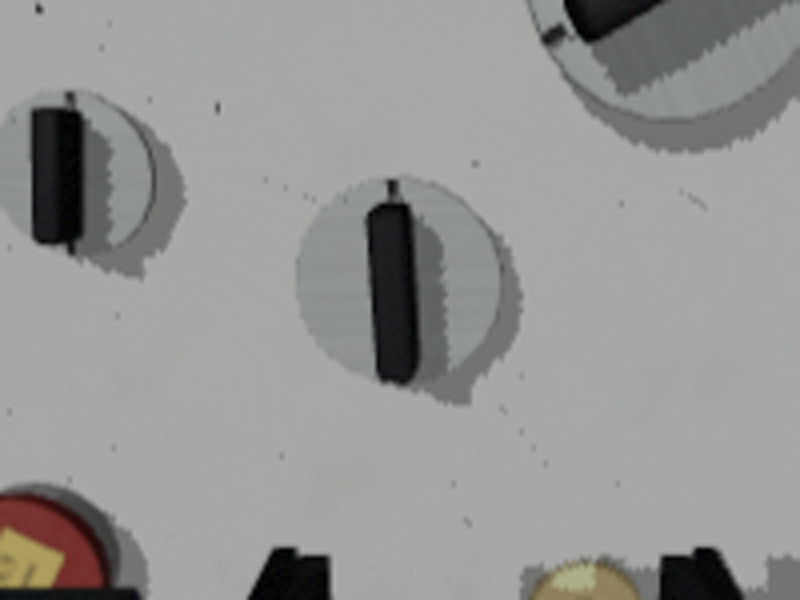

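The target lid sits at crop centre (399,281) for its disc. The bar runs from (389,205) to (398,383), with the pip at (392,188). The small lid is at the left and the big one at the top right.

Run:
```python
from st import *
c=lambda u,v:((u+.5)/4-.5+131,(v+.5)/4-.5+79)
D=px('w4',c(399,281),18);print('disc',D,np.linalg.norm(px('w4',c(296,281),20)-px('w4',c(502,281),20)),np.linalg.norm(px('w4',c(399,177),20)-px('w4',c(399,385),20)))
a,b=px('w4',c(389,205),48),px('w4',c(397.5,381),48);print('bar',(a+b)/2,np.linalg.norm(a-b));d=a-b;yb=np.arctan2(d[1],d[0])
pip=px('w4',c(392,188),20);d2=pip-D;print(yb,np.arctan2(d2[1],d2[0]))
to([D[0],D[1],23],yb+np.pi/2)
```

```text
disc [ 462.98943809 -277.20585432   18.        ] 64.96220534167973 65.74716793324663
bar [ 462.23935558 -276.61462266   48.        ] 51.4568799048979
-2.6157285335655187 -2.5937665885747845
t 9.55 tcp [ 471.  -238.6  206.1] yaw_y 2.074 z [ 0.  0. -1.] q6 [-0.16  0.23 -0.25 -0.   -1.08 -0.91] w 0.601 f [-0.9 -1.6 -0.2] gf 0.0
shift(tool,before turn) [ 25.6 -30.  183.1] turn about tool z deg -1.29
```

Call:
{"method": "play_rows", "body": {"travel": [[25.5, -31, 35], [0, 0, 40], [0, 0, 40], [0, 0, 35], [0, 0, 20], [0, 0, 13], [0, 0, 0], [0, 0, 0]], "rot": [[0, 0, -1.3], [0, 0, 0], [0, 0, 0], [0, 0, 0], [0, 0, 0], [0, 0, 0], [0, 0, 0], [0, 0, 0]]}}

```text
time: 10.35
tcp_pos: [464.6, -275.7, 25.5]
tcp_rot: [0.0, -0.26, 0.966, -0.0]
ft_force: [0.7, -0.4, 0.4]
width: 0.6
grasp_force: 0.0
```

Run:
```python
from st import *
to([463,-277.2,23],.526+np.pi/2)
```

```text
t 10.35 tcp [ 464.6 -275.7   25.5] yaw_y 2.096 z [ 0. -0. -1.] q6 [-0.24  0.47 -0.44  0.   -0.66 -0.81] w 0.6 f [ 0.7 -0.4  0.4] gf 0.0
shift(tool,before turn) [ 2.1 -0.5  2.5] turn about tool z deg -0.04
```

Call:
{"method": "play_rows", "body": {"travel": [[2, 0, 2.5], [0, 0, 0], [0, 0, 0]], "rot": [[0, 0, 0], [0, 0, 0], [0, 0, 0]]}}

```text
time: 10.65
tcp_pos: [462.8, -276.7, 23.4]
tcp_rot: [0.001, -0.259, 0.966, -0.0]
ft_force: [0.3, 0.6, -0.0]
width: 0.598
grasp_force: 0.0
```

Call:
{"method": "play_rows", "body": {"travel": [[0, 0, 0], [0, 0, 0], [0, 0, 0], [0, 0, 0], [0, 0, 0], [0, 0, 0], [0, 0, 0], [0, 0, 0], [0, 0, 0]], "rot": [[0, 0, 0], [0, 0, 0], [0, 0, 0], [0, 0, 0], [0, 0, 0], [0, 0, 0], [0, 0, 0], [0, 0, 0], [0, 0, 0]], "grip": 0.0, "squeeze": 45}}

```text
time: 11.55
tcp_pos: [462.7, -276.6, 22.7]
tcp_rot: [0.0, -0.259, 0.966, -0.0]
ft_force: [0.8, 0.2, 0.5]
width: 0.14
grasp_force: 45.0
```

Call:
{"method": "play_rows", "body": {"travel": [[0, 0, -10], [0, 0, -30], [0, 0, -45], [0, 0, -45], [0, 0, -45], [0, 0, -15], [0, 0, 0]], "rot": [[0, 0, 0], [0, 0, 0], [0, 0, 0], [0, 0, 0], [0, 0, 0], [0, 0, 0], [0, 0, 0]]}}

```text
time: 12.25
tcp_pos: [463.8, -276.9, 216.4]
tcp_rot: [0.003, -0.259, 0.966, -0.002]
ft_force: [0.3, 0.4, -1.6]
width: 0.135
grasp_force: 45.0
```

Run:
```python
from st import *
to([487,206,212],-.049+np.pi/2)
to([627,200,212],-.049+np.pi/2)
```

```text
t 12.25 tcp [ 463.8 -276.9  216.4] yaw_y 2.095 z [ 0.007 -0.002 -1.   ] q6 [-0.24  0.24 -0.22  0.   -1.11 -0.81] w 0.135 f [ 0.3  0.4 -1.6] gf 44.99463804066181
shift(tool,before turn) [-261.9  406.4    3.6] turn about tool z deg 32.86
t 12.25 tcp [ 463.8 -276.9  216.4] yaw_y 2.095 z [ 0.007 -0.002 -1.   ] q6 [-0.24  0.24 -0.22  0.   -1.11 -0.81] w 0.135 f [ 0.3  0.4 -1.6] gf 44.99463804066181
shift(tool,before turn) [-380.1  331.1    4.6] turn about tool z deg 32.86
```

Call:
{"method": "play_rows", "body": {"travel": [[-20, 17, 0], [-30, 26, 0], [-33, 29, 0], [-33, 29, 0], [-33, 29, 0], [-33, 29, 0], [-33, 29, 0], [-33, 29, 0], [-33, 29, 0], [-33, 29, 0], [-33, 29, 0], [-33, 27, 0], [0, 0, 0]], "rot": [[0, 0, 0], [0, 0, 0], [0, 0, 0], [0, 0, 0], [0, 0, 0], [0, 0, 0], [0, 0, 0], [0, 0, 0], [0, 0, 0], [0, 0, 0], [0, 0, 0], [0, 0, 0], [0, 0, 0]]}}

```text
time: 13.55
tcp_pos: [625.8, 204.5, 209.0]
tcp_rot: [-0.002, -0.261, 0.965, 0.0]
ft_force: [-0.0, -0.5, -2.4]
width: 0.133
grasp_force: 45.0
```

Call:
{"method": "play_rows", "body": {"travel": [[-15, 0, 0], [-10, 0, 0], [0, 0, 0], [0, 0, 0], [0, 0, 0], [0, 0, 0], [0, 0, 0], [0, 0, 0], [0, 0, 0]], "rot": [[0, 0, 5.5], [0, 0, 5.5], [0, 0, 5.5], [0, 0, 5.5], [0, 0, 5.5], [0, 0, 5.4], [0, 0, 0], [0, 0, 0], [0, 0, 0]]}}

```text
time: 14.45
tcp_pos: [647.5, 211.5, 211.9]
tcp_rot: [-0.001, 0.024, 1.0, -0.0]
ft_force: [0.1, 0.1, -1.9]
width: 0.131
grasp_force: 45.0
```

Run:
```python
from st import *
to([557,203,140],-.049+np.pi/2)
w=snap('wrist','w5')
p=proj('w5',[[556.5,203,85]]);print(p)
u,v=p[0].round().astype(int);x0,y0=max(0,u-100),max(0,v-75);print(x0,y0)
o=w[:,:,::-1][y0:y0+150,x0:x0+200];cv2.imwrite('pics/w5b.png',cv2.resize(o,None,fx=4,fy=4,interpolation=cv2.INTER_CUBIC))
```

```text
t 14.45 tcp [647.5 211.5 211.9] yaw_y 1.522 z [-0.001 -0.001 -1.   ] q6 [ 0.55  0.49  0.15 -0.   -1.23 -2.17] w 0.131 f [ 0.1  0.1 -1.9] gf 44.99457268975675
shift(tool,before turn) [ 89.9 -12.9  72.1] turn about tool z deg 0.01
[[241.20052299  92.84739938]]
141 18
```

View pics/w5b.png

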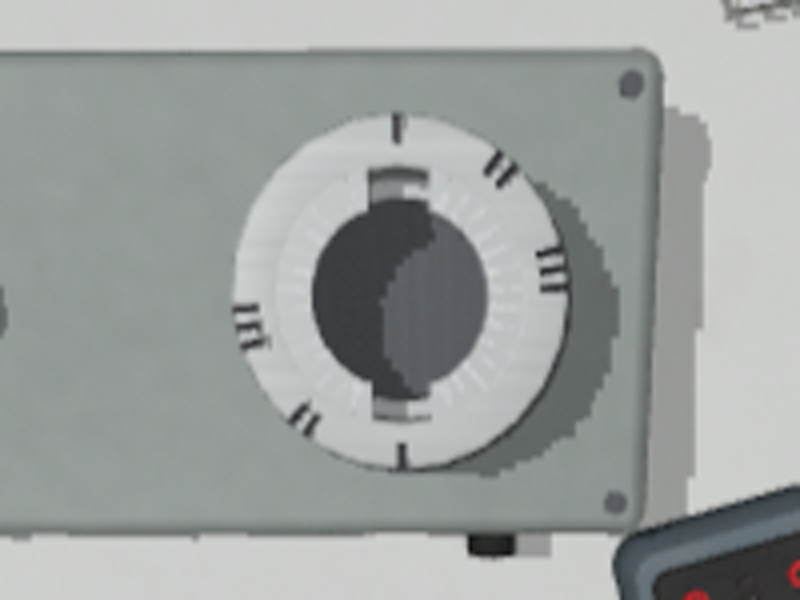

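The cup is seen from the insertion yaw: ridges at (398,128) and (402,457), bore edges at u 312 and 489.

Run:
```python
from st import *
c=lambda u,v:((u+.5)/4-.5+141,(v+.5)/4-.5+18)
P=lambda u,v,z=85:px('w5',c(u,v),z)
for n,a,b,z in(('ridge',P(398,128,86),P(402,457,86),0),('bore',P(312,297),P(489,297),0),('rimx',P(233,292),P(569,292),0),('rimy',P(400,113),P(400,469),0),('slots',P(399,168,85),P(401,422,82),0)):
    d=a-b;print(n,((a+b)/2).round(1),np.linalg.norm(d).round(1),np.arctan2(d[1],d[0]).round(3))
to([557,203,140],-.049+np.pi/2)
```

```text
ridge [556.1 202.5  86. ] 76.7 3.092
bore [555.6 202.6  85. ] 43.8 -1.62
rimx [554.4 202.8  85. ] 83.0 -1.62
rimy [555.9 202.5  85. ] 83.3 3.079
slots [556.1 202.4  83.5] 59.7 3.085
t 14.5 tcp [647.7 211.7 212.2] yaw_y 1.522 z [-0.001 -0.    -1.   ] q6 [ 0.55  0.49  0.15 -0.   -1.23 -2.17] w 0.136 f [-0.5  0.2 -1.2] gf 44.994633570313454
shift(tool,before turn) [ 90.1 -13.1  72.3] turn about tool z deg -0.0
```

Call:
{"method": "play_rows", "body": {"travel": [[30, -4.6, 0], [30, -4.6, 0], [31, -4.7, 0], [0, 0, 30], [0, 0, 40], [0, 0, 20], [0, 0, 0], [0, 0, 0], [0, 0, 0]], "rot": [[0, 0, 0], [0, 0, 0], [0, 0, 0], [0, 0, 0], [0, 0, 0], [0, 0, 0], [0, 0, 0], [0, 0, 0], [0, 0, 0]]}}

```text
time: 15.4
tcp_pos: [557.6, 203.2, 124.6]
tcp_rot: [0.002, 0.025, 1.0, 0.001]
ft_force: [0.9, 0.4, -1.5]
width: 0.133
grasp_force: 45.0
```

Run:
```python
from st import *
to([556.2,202.2,111],-.049+np.pi/2)
```

```text
t 15.4 tcp [557.6 203.2 124.6] yaw_y 1.521 z [ 0.003  0.002 -1.   ] q6 [ 0.62  0.42 -0.21  0.   -0.94 -2.24] w 0.133 f [ 0.9  0.4 -1.5] gf 44.9946207460016
shift(tool,before turn) [ 1.4 -1.1 13.6] turn about tool z deg -0.02
```

Call:
{"method": "play_rows", "body": {"travel": [[1.4, -1.1, 5], [0, 0, 6], [0, 0, 3], [0, 0, 0], [0, 0, 0]], "rot": [[0, 0, 0], [0, 0, 0], [0, 0, 0], [0, 0, 0], [0, 0, 0]]}}

```text
time: 15.9
tcp_pos: [554.9, 201.5, 108.6]
tcp_rot: [-0.0, 0.025, 1.0, -0.0]
ft_force: [0.2, 0.7, -1.3]
width: 0.132
grasp_force: 45.0
```

Call:
{"method": "play_rows", "body": {"travel": [[0, 0, 2], [0, 0, 2], [0, 0, 2], [0, 0, 2], [0, 0, 0]], "rot": [[0, 0, 0], [0, 0, 0], [0, 0, 0], [0, 0, 0], [0, 0, 0]]}}

```text
time: 16.4
tcp_pos: [554.6, 201.3, 100.3]
tcp_rot: [-0.0, 0.025, 1.0, -0.0]
ft_force: [-0.5, -0.2, -0.7]
width: 0.136
grasp_force: 45.0
```

Run:
```python
from st import *
to([556.2,202.2,93.7],-.049+np.pi/2); print(arm.sense()['wrist_torque'])
```

```text
t 16.4 tcp [554.6 201.3 100.3] yaw_y 1.521 z [-0.001 -0.    -1.   ] q6 [ 0.62  0.44 -0.24 -0.   -0.89 -2.24] w 0.136 f [-0.5 -0.2 -0.7] gf 44.994833981618285
shift(tool,before turn) [-1.5  0.9  6.6] turn about tool z deg -0.06
[-0.07046694 -0.00027918 -0.03402794]
```

Call:
{"method": "play_rows", "body": {"travel": [[-1, 0.6, 2], [0, 0, 2], [0, 0, 2], [0, 0, 1], [0, 0, 0.5], [0, 0, 0], [0, 0, 0]], "rot": [[0, 0, 0], [0, 0, 0], [0, 0, 0], [0, 0, 0], [0, 0, 0], [0, 0, 0], [0, 0, 0]]}}

```text
time: 17.1
tcp_pos: [555.9, 202.0, 93.7]
tcp_rot: [0.0, 0.025, 1.0, -0.0]
ft_force: [-2.7, -0.8, 3.7]
width: 0.135
grasp_force: 45.0
```

Run:
```python
from st import *
to([556.2,202.2,93.7],-.049+np.pi/2); print(arm.sense()['wrist_torque'])
```

```text
t 17.1 tcp [555.9 202.   93.7] yaw_y 1.521 z [ 0. -0. -1.] q6 [ 0.62  0.45 -0.24  0.   -0.88 -2.24] w 0.135 f [-2.7 -0.8  3.7] gf 44.99954377301037
shift(tool,before turn) [-0.3  0.2 -0. ] turn about tool z deg -0.05
[-0.11803338  0.59025234  0.01899014]
```

Call:
{"method": "play_rows", "body": {"travel": [[0, 0, 0.5], [0, 0, 0], [0, 0, 0], [0, 0, 0]], "rot": [[0, 0, 0], [0, 0, 0], [0, 0, 0], [0, 0, 0]]}}

```text
time: 17.5
tcp_pos: [555.8, 202.0, 93.7]
tcp_rot: [0.0, 0.025, 1.0, -0.0]
ft_force: [-3.3, -0.9, 5.5]
width: 0.134
grasp_force: 45.0
```

Call:
{"method": "play_rows", "body": {"travel": [[0, 0, 0], [0, 0, 0], [0, 0, 0], [0, 0, 0], [0, 0, 0], [0, 0, 0], [0, 0, 0]], "rot": [[0, 0, 4], [0, 0, 4], [0, 0, 4], [0, 0, 4], [0, 0, 4], [0, 0, 0], [0, 0, 0]]}}

```text
time: 18.2
tcp_pos: [556.7, 202.1, 93.7]
tcp_rot: [0.001, 0.197, 0.98, 0.0]
ft_force: [-0.6, -1.4, 5.8]
width: 0.134
grasp_force: 45.0
```

Run:
```python
from st import *
to([556.2,202.2,93.7],-.049-.7+np.pi/2); print(arm.sense()['wrist_torque'])
```

```text
t 18.2 tcp [556.7 202.1  93.7] yaw_y 1.173 z [ 0.002  0.    -1.   ] q6 [ 0.62  0.45 -0.24  0.   -0.88 -2.59] w 0.134 f [-0.6 -1.4  5.8] gf 44.99519697390497
shift(tool,before turn) [ 0.4 -0.1 -0. ] turn about tool z deg 20.15
[-0.36493077  0.35364557 -0.01021041]
```

Call:
{"method": "play_rows", "body": {"travel": [[0, 0, 0], [0, 0, 0], [0, 0, 0], [0, 0, 0], [0, 0, 0], [0, 0, 0], [0, 0, 0], [0, 0, 0]], "rot": [[0, 0, 4], [0, 0, 4], [0, 0, 4], [0, 0, 4], [0, 0, 4], [0, 0, 0], [0, 0, 0], [0, 0, 0]]}}

```text
time: 19.0
tcp_pos: [556.6, 202.1, 93.7]
tcp_rot: [0.001, 0.365, 0.931, 0.0]
ft_force: [-0.6, -1.3, 5.0]
width: 0.134
grasp_force: 45.0
```

Run:
```python
from st import *
to([556.2,202.2,93.7],-.049-.7+np.pi/2); print(arm.sense()['wrist_torque'])
w=snap('wrist','w6');s=snap('scene','s6')
a=cv2.resize(w[:,:,::-1],(560,420));p=proj('s6',[[556,202,95]])[0].round().astype(int);print(p)
b=cv2.resize(s[p[1]-45:p[1]+45,p[0]-60:p[0]+60,::-1],(560,420),interpolation=cv2.INTER_CUBIC)
o=np.hstack([a,b]);cv2.imwrite('pics/c6.png',cv2.resize(o,(800,300),interpolation=cv2.INTER_AREA))
```

```text
t 19.0 tcp [556.6 202.1  93.7] yaw_y 0.825 z [ 0.002  0.    -1.   ] q6 [ 0.62  0.45 -0.24  0.   -0.88 -2.94] w 0.134 f [-0.6 -1.3  5. ] gf 44.994757398962975
shift(tool,before turn) [ 0.4 -0.2 -0. ] turn about tool z deg 0.16
[-0.40709569  0.28417488  0.02494962]
[179 253]
```

View pics/c6.png

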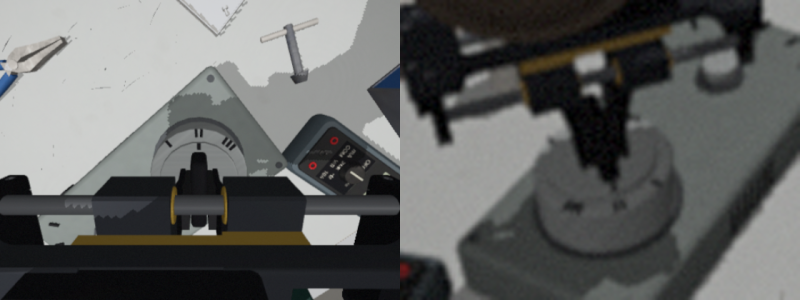

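The wrist view shows the bar end at (198,160) pointing at the double ridge at (198,132), with the disc down on the rim. I'll use one last zoom and torque check.

Call:
{"method": "play_rows", "body": {"travel": [[0, 0, 0], [0, 0, 0], [0, 0, 0], [0, 0, 0]], "rot": [[0, 0, 0], [0, 0, 0], [0, 0, 0], [0, 0, 0]]}}

```text
time: 19.5
tcp_pos: [556.6, 202.1, 93.6]
tcp_rot: [0.001, 0.364, 0.931, 0.0]
ft_force: [-0.7, -1.1, 5.1]
width: 0.135
grasp_force: 45.0
```

Run:
```python
from st import *
t=[];f=[]
for i in range(12):
    w=arm.capture('wrist');s=arm.sense();t.append(s['wrist_torque']);f.append(s['ft_force'])
print(np.mean(t,0).round(3),np.std(t,0).round(3),np.mean(f,0).round(2),s['time'],np.degrees(s['joint_positions'][[0,5]]))
cv2.imwrite('pics/c7.png',cv2.resize(w[140:240,170:330,::-1],(800,500),interpolation=cv2.INTER_CUBIC))
T=arm.capture('top');print((proj('top0',[[549,28,96]])))
```

```text
[-0.458  0.343  0.04 ] [0.036 0.024 0.036] [-1.27 -1.56  5.52] 20.1 [  35.6358848  -168.42645627]
[[219.04043477 171.06143252]]
```

View pics/c7.png

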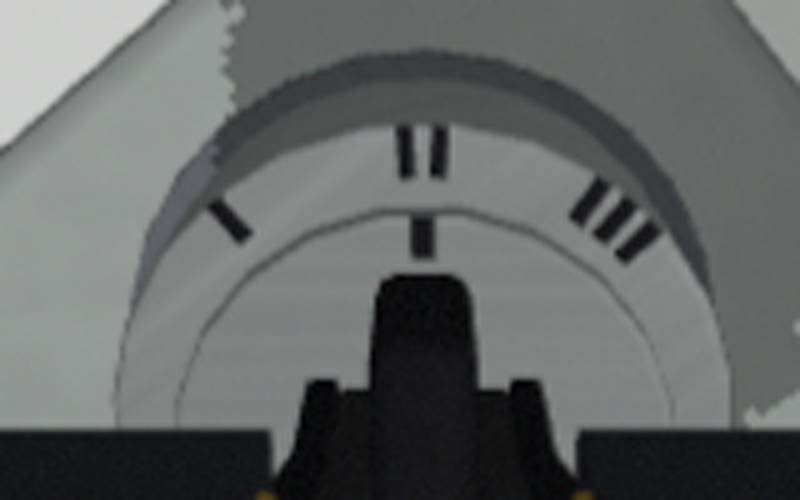

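The pip at (422,237) lines up with the double ridge at (422,150), and the lid sits flat on the rim. The lid is in place, gripped and held down, so I'm handing in.

```bash
python3 -c "
from workcell import arm
print(arm.close_job())"
```

```text
the job is handed in; nothing more can be done
None
```

The job is handed in: the lever is at the middle mark, and the lid is seated, turned clockwise to the double ridge and still gripped and held down; no verdict came back.

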